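# Bolt the sample carrier shut past its spring catch

## Robot

A 6-joint arm with a two-finger parallel gripper is mounted at the origin on the work surface. World frame = base frame: x ahead of the robot, y to its left, z up, the work surface at z = 0. Lengths are in m, angles in rad, forces in N, time in s.
With the tool pointing down it reaches from about 0.425 to 0.95 m from the base axis. Payload 3.5 kg.
Tool frame: the origin (TCP) lies at the very end of the fingers, on their centre line; the grasp point (between the pads) lies 19 mm behind it; z points along the fingers, y is the direction in which the jaws open and shut (so a half turn about z gives the same grasp; the last joint's range is limited). The gripper opens to 85 mm and grips with 20 to 120 N. Pads are 22 mm wide; open, the fingers measure 114 mm over their backs; the gripper's body (76 mm by 85 mm) begins 54 mm behind the grasp point. The pads swing forward as they close: fully open they stand 13 mm farther back than shut.
Start: joints at [-1.404, 0.286, 1.577, -0, 1.279, -0.15], TCP at [0.21, -0.641, 0.231] pointing down, gripper open.
Joint ranges: [-2.77, 2.77], [-0.9, 2.22], [0.21, 2.48], [-1.53, 4.67], [0.24, 2.81], [-2.84, 2.84]. Speed limits (rad/s): [2.79, 2.79, 3.14, 3.14, 3.14, 3.14].

## Interface

Orientations are given as a unit quaternion [x, y, z, w].
In Python, from plant import ctrl, eyes, ticket gives the robot as it stands.
- The arm moves only by the tool send_rows, never from a script. Its arguments are lists of equal length, an entry for each row: "translation": the shift along the tool's x, y, z in units of 30 mm (1.0 is 30 mm), a list of three; "rotation": the turn, a rotation vector about the tool's x, y, z in units of 5 degrees (1.0 is 5 degrees), a list of three; "grip": the finger opening in mm, from 0 to 85.4. A call has 1 to 5 rows; each row shifts and turns the commanded pose from where the row before left it, along the tool's axes as they then stand; what a row does not reach is not made up. A row lasts 1/8 s, in which the tool goes at most 62.5 mm and 10.7 degrees, less where a joint would pass 70% of its speed; a pose out of reach is approached as far as the arm can. A call is refused whole if a number of a shift passes 1 or a number of a turn 1, either way. A call with a gripper value outside its range is refused whole. The fingers move at their own pace and stop on an object; "squeeze" is the grip in N (left out, the last holds). Time passes only in rows, so rows that do not move let the fingers close. It gives the time, the measured TCP pose, the force and the opening at its end, in the units of the state.
- ctrl.get_state(): the state, without advancing time (a new reading comes with each control period).
- eyes.read_camera(name): name is "scene" or "side" or "wrist"; returns a dict with "image" (420x560x3 uint8, blue, green, red), "mtx" (3x3 intrinsics, pixels), "xyz" and "orientation" of the camera in the world; the wrist camera has in their place "hand_eye" (4x4, takes a point from camera to tool coordinates, whose origin is the TCP and whose axes are the flange's). Camera axes: x right, y down, z forward; pixel columns grow to the right and rows downward; lengths in m; the calibration is good to about 2 mm. A picture is of the moment at which its call begins: read the wrist's pose just before it. There is no depth.
- ticket.sign_off(): hands the job in, once; it reports no verdict.
The state is a dict: "time": time; "qpos": joint angles; "dq": joint speeds; "joint_efforts": joint torques, N m; "eef_pos": TCP position; "tcp_rot": TCP orientation; "contact_force": force on the tool from outside, world axes, zero at the start; "wrist_torque": the same for the moment, N m; "opening": opening from 0.0 (shut) to 1.0 (fully open).
Only numpy, scipy, OpenCV 4.12 (cv2) and the standard library are available. Lean on these libraries where they do the work, as an engineer would, in place of code of your own. Each camera call takes 0.05 s, during which the arm holds its last target. There are 200 camera calls.

## Task

Lock the lid of the grey sample carrier: with one fingertip press the long spring catch bar on its lid right down, and keep it held down while your other finger pushes the bolt's upright tab across until the bolt is fully home in its keeper, then let go so that the catch springs back up and locks the bolt. Only press and push: do not take hold of the tab, and leave everything standing on and around the carrier where it is.

Things in the scene. Friction and masses are not known exactly. Their poses are not given: they have to be found in the camera images.
- case: The sample carrier, a heavy grey case fixed on the bench, 240 (its x) x 320 (its y) x 120 high. Origin: centre of its underside; y runs along the bolt's way towards the keeper, x across, z up; at yaw 0 x points away from the robot. On its top, z = 120, lie a steel bolt and a steel catch side by side. Lengths in this list are in mm, joint values in m.
- keeper (a point): Centre of the top of the keeper, a dark staple 36 (case x) x 22 (case y), 26 above the lid, fixed at x = 20, y = 96 in the case frame. Two flat guides 22 above the lid bridge the bolt at y = -58 and y = 52.
- bolt_tab (a point): Centre of the top edge of the bolt's upright thumb tab, a plate 24 wide (case x) x 10 thick (case y). It rises from the bolt's bar (top 17 above the lid) to 48 above the lid. At bolt value 0 the point is at x = 28, y = -20, z = 168 in the case frame; it moves along case +y with the bolt. Push its face that looks away from the keeper (-y face).
- bolt (a joint): Slide of the bolt towards the keeper (m): starts between 0 and 0.010; 0.042 is the hard stop, fully home. Sliding takes 3 to 4 N. With the catch up one tooth blocks it at 0.014; a second tooth passes the catch between 0.027 and 0.036, so the catch must stay down all the way. Past 0.037 the released catch springs up behind the teeth and locks the bolt home.
- catch_top (a point): Centre of the flat top of the spring catch, a long bar beside the bolt: top face 24 (case x) x 90 (case y), bar 8 thick. With the catch up the point is at x = -24, y = -15, z = 156 in the case frame (36 above the lid), so 52 across from the tab's centre; it goes down with the catch. A fingertip may slide along the bar while holding it down.
- catch (a joint): How far the catch is pressed down (m): 0 up, 0.008 fully down (hard stop). It frees the bolt beyond about 0.005. The spring takes about 3 N at the start and 7 N fully down, and lifts the catch when let go.
- jar: Bystander: small capped sample jar, diameter 34, height 45, standing on the lid at its far hinge-side corner. Origin: centre of its underside.

How it is judged:
By the outcome, as a careful person would: the job done as asked, in the order asked, and still so for the second after the job is handed in, with the robot touching nothing.
It also fails if it takes over 38 s, if anything falls off the work surface, if the arm or the gripper's body presses on something with over 40 N, if the wrist force passes 120 N, or if a joint passes its speed limit or range.

## Working session

There is one attempt and no reset: what is moved stays moved. The work goes in short steps, Python scripts to look and compute and a tool call to move; the robot and the scene stay as the last step left them, time stands still between calls to the robot, and variables do not carry over. Pictures are saved under pics/ and viewed, about 8 in all and at most 12, crops included, and the job is handed in when it is done.

Besides the shell and the picture viewer there is one more tool, called after "Request:" in YAML: its name, and indented under it one key for each argument. send_rows: Moves the arm, as the interface text tells. Its arguments: {"type":"object","properties":{"translation":{"type":"array"},"rotation":{"type":"array"},"grip":{"type":"array"},"squeeze":{"type":"number"}},"required":["translation","rotation","grip"]}

```bash
mkdir -p pics; ls; python3 - <<'E'
from plant import ctrl, eyes
import cv2, numpy as np
print(ctrl.get_state())
for n in ["scene","side"]:
    r=eyes.read_camera(n); cv2.imwrite(f"pics/{n}0.png",r["image"])
    print(n,r["mtx"],r["xyz"],r["orientation"])
    np.savez(f"{n}0.npz",K=r["mtx"],p=r["xyz"],q=r["orientation"])
a=[cv2.imread(f"pics/{n}0.png") for n in ["scene","side"]]
E
```

```text
pics
{'time': 0.0, 'qpos': array([-1.40401252e+00,  2.87206079e-01,  1.57820729e+00, -7.98043418e-07,
        1.27862120e+00, -1.49978515e-01]), 'dq': array([ 1.02186916e-03, -8.76726126e-05, -7.77564233e-04,  2.01334813e-04,
        6.60131543e-04, -9.83243644e-05]), 'joint_efforts': array([-2.03916261e-04, -4.05985951e+01, -2.92625588e+01, -8.78197397e-05,
        5.83793837e-03, -4.30221107e-06]), 'eef_pos': array([ 0.21018511, -0.64073052,  0.22990385]), 'tcp_rot': array([ 9.87483146e-01,  1.57719833e-01, -1.06411324e-05, -1.22091380e-03]), 'contact_force': array([ 0.08317884, -0.29476601,  0.62578932]), 'wrist_torque': array([ 0.00845733, -0.00103013,  0.01406389]), 'opening': 1.0007607283499018}
scene [[382.24415096   0.         278.52507293]
 [  0.         382.24415096 212.51587468]
 [  0.           0.           1.        ]] [1.10223493 0.01336398 0.61128426] [ 0.68632377  0.62328157 -0.25676596 -0.2730403 ]
side [[392.47342299   0.         276.05720043]
 [  0.         392.47342299 212.51420847]
 [  0.           0.           1.        ]] [ 0.19499076 -0.39039379  0.46089733] [ 0.78882777 -0.3293285   0.19230718 -0.48198696]
```

View pics/scene0.png

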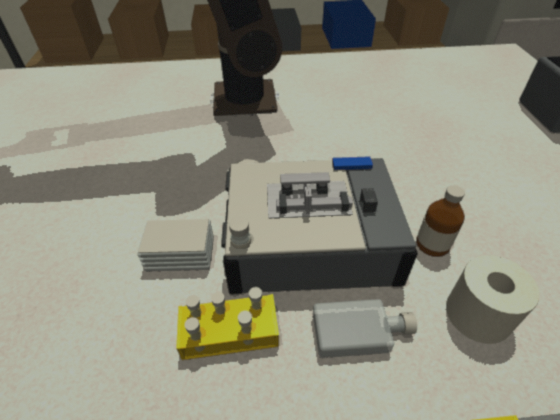

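View pics/side0.png

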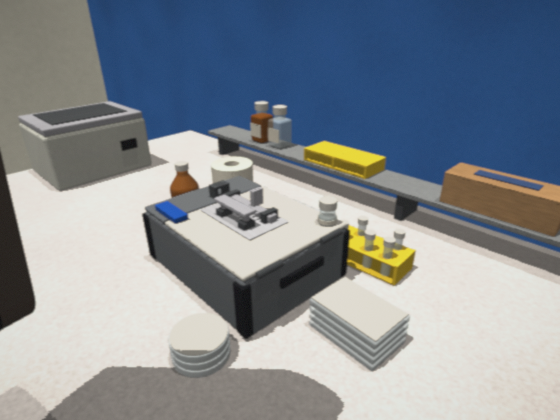

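The scene view shows the case at about (315,215): bolt and tab near (308,195), keeper at (369,199), and the catch bar on the robot side near (305,178). The jar stands on the lid at (240,230) and a blue object at (352,163). The side view agrees. Next I'll enlarge both.

```bash
python3 - <<'E'
import cv2
a=cv2.imread("pics/scene0.png")[150:295,215:415]; b=cv2.imread("pics/side0.png")[165:320,140:350]
cv2.imwrite("pics/sc_c.png",cv2.resize(a,None,fx=4,fy=4,interpolation=cv2.INTER_CUBIC))
b=cv2.resize(b,None,fx=3.8,fy=3.8,interpolation=cv2.INTER_CUBIC);cv2.imwrite("pics/si_c.png",b);print(b.shape)
E
```

```text
(589, 798, 3)
```

View pics/sc_c.png

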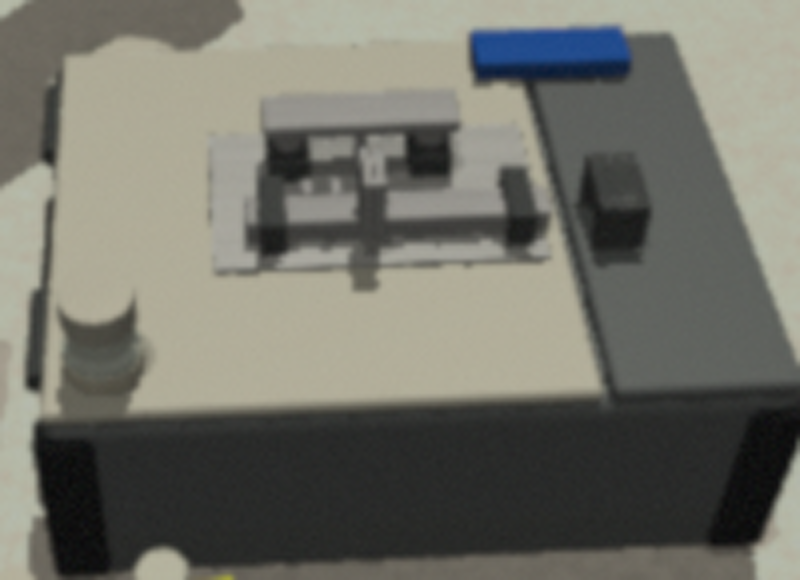

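View pics/si_c.png

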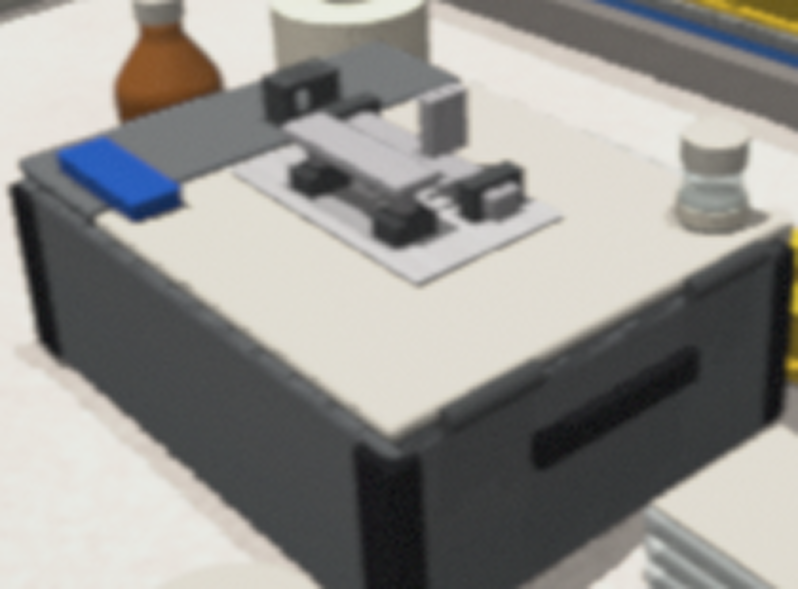

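The crops show the catch top's robot-side edge from (262,95) to (457,91) in the scene crop, the tab top near (373,165) and the keeper top near (613,170). In the side crop the lid's near corner is at (393,440), and the tab's -y face top edge runs from (422,97) to (465,90). I'll fit the case pose to these.

```bash
cat > h.py <<'E'
import numpy as np
from scipy.optimize import least_squares
from scipy.spatial.transform import Rotation as R
def proj(P,K,p,q):
    c=R.from_quat(q).inv().apply(np.asarray(P)-p); return (c[:,:2]/c[:,2:])@np.diag([K[0,0],K[1,1]])+K[:2,2]
def case2w(P,X):
    P=np.array(P,float)/1000
    return R.from_euler('z',X[2]).apply(P)+[X[0],X[1],0]
E
cat > fit.py <<'E'
from h import *
S=dict(np.load("scene0.npz"));D=dict(np.load("side0.npz"))
sc=[((-36,-60,156),(262,95)),((-36,30,156),(457,91)),((-120,-160,120),(66,57)),((-120,160,120),(672,35)),((120,-160,120),(42,418)),((120,160,120),(800,388)),((20,96,146),(613,170))]
si=[((-36,-60,156),(395,193)),((-36,30,156),(285,124)),((-12,-60,156),(442,172)),((-120,-160,120),(393,440)),((-120,160,120),(22,165)),((120,-160,120),(790,222)),((120,160,120),(372,42))]
sct=[((28,-20,168),(373,165))]; sit=[((16,-25,168),(422,97)),((40,-25,168),(465,90))]
u=lambda l,f,o:(np.array([a for a,_ in l],float),np.array([b for _,b in l],float)/f+o)
def res(X):
    r=[]
    for l,t,C,f,o in((sc,sct,S,4,[214.6,149.6]),(si,sit,D,3.8,[139.6,164.6])):
        P,U=u(l+t,f,o); P[len(l):,1]+=X[3]*1000
        r.append(proj(case2w(P,X),C['K'],C['p'],C['q'])-U)
    return np.vstack(r)
s=least_squares(lambda X:res(X).ravel(),[.65,.05,0,.005],loss='soft_l1',x_scale=[.01,.01,.05,.01])
print(s.x);print(res(s.x).round(1).tolist())
E
python3 fit.py
```

```text
[ 0.60116942  0.11848578 -0.04261112  0.00751825]
[[-0.0, -0.5], [-0.1, -1.5], [-1.6, -2.0], [1.4, -2.6], [-1.6, 0.6], [4.5, -0.9], [2.0, 1.9], [1.9, -0.3], [1.0, -0.4], [-0.8, 1.1], [-0.3, 0.6], [0.0, 0.1], [-3.7, -0.7], [2.0, 0.4], [1.8, -0.7], [1.6, 1.7], [0.4, -0.2]]
```

The fit is plausible: yaw -2.4°, bolt about 7 mm. I'll turn the tool and raise it so that tool x = case +y and tool y = case +x, then fly over for a wrist look.

Request:
send_rows:
  translation:
    - [0,0,-0.2]
    - [0,0,-0.2]
    - [0,0,-0.2]
    - [0,0,-0.2]
    - [0,0,-0.2]
  rotation:
    - [0,0,-1]
    - [0,0,-1]
    - [0,0,-1]
    - [0,0,-1]
    - [0,0,-1]
  grip: [38,38,38,38,38]

```text
time: 0.72
eef_pos: [0.2103, -0.641, 0.2607]
tcp_rot: [0.929, 0.369, 0.0, -0.001]
contact_force: [-0.3, 0.1, 0.2]
opening: 0.443
```

Request:
send_rows:
  translation:
    - [0,0,-0.2]
    - [0,0,-0.2]
    - [0,0,-0.2]
    - [0,0,-0.2]
    - [0,0,-0.2]
  rotation:
    - [0,0,-1]
    - [0,0,-1]
    - [0,0,-1]
    - [0,0,-1]
    - [0,0,-1]
  grip: [38,38,38,38,38]

```text
time: 1.35
eef_pos: [0.2102, -0.641, 0.2907]
tcp_rot: [0.827, 0.561, 0.0, -0.001]
contact_force: [-0.3, 0.8, 0.1]
opening: 0.443
```

Request:
send_rows:
  translation:
    - [0,0,-0.2]
    - [0,0,-0.2]
    - [0,0,-0.2]
    - [0,0,-0.2]
  rotation:
    - [0,0,-1]
    - [0,0,-1]
    - [0,0,-1]
    - [0,0,-0.9]
  grip: [38,38,38,38]

```text
time: 1.85
eef_pos: [0.2103, -0.6411, 0.3146]
tcp_rot: [0.721, 0.693, 0.0, -0.001]
contact_force: [0.0, -0.0, -0.1]
opening: 0.45
```

Request:
send_rows:
  translation:
    - [1,0.48,0]
    - [1,0.48,0]
    - [1,0.48,0]
    - [1,0.48,0]
    - [1,0.48,0]
  rotation:
    - [0,0,0]
    - [0,0,0]
    - [0,0,0]
    - [0,0,0]
    - [0,0,0]
  grip: [38,38,38,38,38]

```text
time: 2.48
eef_pos: [0.2887, -0.4932, 0.3146]
tcp_rot: [0.721, 0.692, 0.0, -0.001]
contact_force: [0.3, -0.0, 0.8]
opening: 0.444
```

Request:
send_rows:
  translation:
    - [1,0.48,0]
    - [1,0.48,0]
    - [1,0.48,0]
    - [1,0.48,0]
    - [1,0.48,0]
  rotation:
    - [0,0,0]
    - [0,0,0]
    - [0,0,0]
    - [0,0,0]
    - [0,0,0]
  grip: [38,38,38,38,38]

```text
time: 3.1
eef_pos: [0.3667, -0.3463, 0.3147]
tcp_rot: [0.721, 0.692, 0.0, -0.0]
contact_force: [0.8, -0.4, 0.2]
opening: 0.446
```

Request:
send_rows:
  translation:
    - [1,0.48,0]
    - [1,0.48,0]
    - [1,0.48,0]
    - [1,0.48,0]
    - [1,0.48,0]
  rotation:
    - [0,0,0]
    - [0,0,0]
    - [0,0,0]
    - [0,0,0]
    - [0,0,0]
  grip: [38,38,38,38,38]

```text
time: 3.72
eef_pos: [0.4447, -0.1994, 0.3148]
tcp_rot: [0.721, 0.692, -0.0, -0.0]
contact_force: [0.1, -0.5, 0.1]
opening: 0.441
```

Request:
send_rows:
  translation:
    - [1,0.48,0]
    - [1,0.48,0]
    - [1,0.48,0]
    - [1,0.48,0]
    - [1,0.48,0]
  rotation:
    - [0,0,0]
    - [0,0,0]
    - [0,0,0]
    - [0,0,0]
    - [0,0,0]
  grip: [38,38,38,38,38]

```text
time: 4.35
eef_pos: [0.5228, -0.0526, 0.3148]
tcp_rot: [0.721, 0.692, -0.0, -0.0]
contact_force: [0.5, 0.1, 0.4]
opening: 0.444
```

Request:
send_rows:
  translation:
    - [1,0.48,0]
    - [1,0.48,0]
    - [1,0.48,0]
    - [0.6,0.48,0]
    - [0,0.2,0]
  rotation:
    - [0,0,0]
    - [0,0,0]
    - [0,0,0]
    - [0,0,0]
    - [0,0,0]
  grip: [38,38,38,38,38]

```text
time: 4.97
eef_pos: [0.5907, 0.0526, 0.3145]
tcp_rot: [0.721, 0.693, -0.001, -0.001]
contact_force: [-0.9, -0.3, 0.5]
opening: 0.446
```

```bash
python3 - <<'E'
from plant import ctrl, eyes
import cv2, numpy as np
s=ctrl.get_state(); r=eyes.read_camera("wrist")
print(s['time'],s['eef_pos'],s['tcp_rot'],r['hand_eye'],r['mtx'])
np.savez("w1.npz",K=r["mtx"],he=r["hand_eye"],p=s['eef_pos'],q=s['tcp_rot'])
cv2.imwrite("pics/w1.png",cv2.resize(r["image"],None,fx=1.42,fy=1.42,interpolation=cv2.INTER_CUBIC))
E
```

```text
4.975 [0.59074467 0.05257888 0.3145027 ] [ 7.20717676e-01  6.93228306e-01 -5.33987400e-04 -5.11149289e-04] [[ 9.81058056e-04 -9.57745069e-01 -2.87616793e-01  7.27394310e-02]
 [ 9.99999516e-01  9.19329820e-04  3.49680484e-04  3.78549120e-04]
 [-7.04900648e-05 -2.87616997e-01  9.57745508e-01 -1.43571727e-01]
 [ 0.00000000e+00  0.00000000e+00  0.00000000e+00  1.00000000e+00]] [[373.075947     0.         280.07453299]
 [  0.         373.075947   210.68159862]
 [  0.           0.           1.        ]]
```

View pics/w1.png

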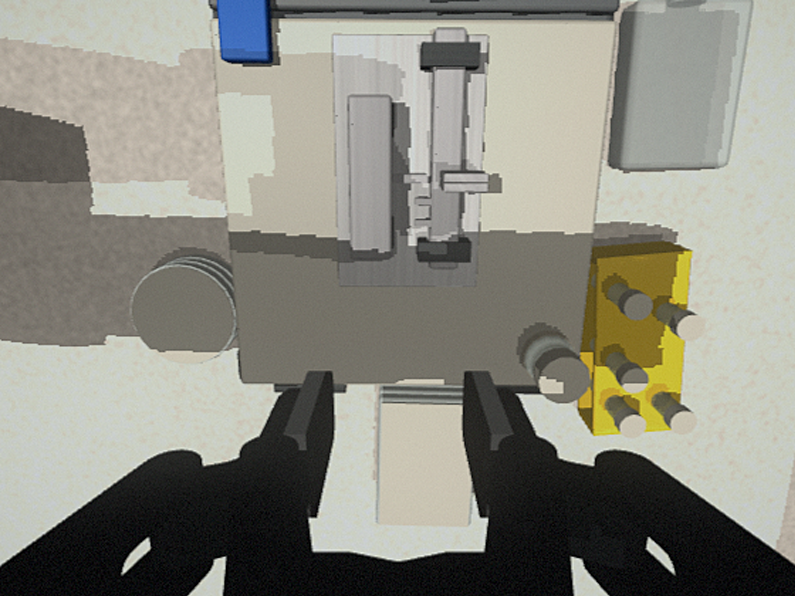

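The wrist view is clear: the catch top spans (348,96)–(392,250) and the tab top (443..487, 173..181). The lid's near-left corner is at (241,383), and the far guide is at (450,53). Refit with these.

```bash
cat > fitw.py <<'E'
from h import *
W=dict(np.load("w1.npz")); T=np.eye(4);T[:3,:3]=R.from_quat(W['q']).as_matrix();T[:3,3]=W['p'];C=T@W['he']
q=R.from_matrix(C[:3,:3]).as_quat();p=C[:3,3]
l=[((-36,30,156),(348,96)),((-12,30,156),(391,96)),((-36,-60,156),(352,250)),((-12,-60,156),(392,250)),((-120,-160,120),(241,383)),((-36,-60,156),(352,250))]
t=[((16,-15,168),(443,173)),((40,-15,168),(487,173)),((16,-25,168),(443,181)),((40,-25,168),(487,181))]
P0=np.array([a for a,_ in l+t],float);U=np.array([b for _,b in l+t])/1.42-.15
def res(X):
    P=P0.copy();P[len(l):,1]+=X[3]*1000
    return proj(case2w(P,X),W['K'],p,q)-U
if __name__=="__main__":
    s=least_squares(lambda X:res(X).ravel(),[.6,.118,-.04,.007],x_scale=[.01,.01,.05,.01])
    X=s.x;print(X);print(res(X).round(1).tolist())
    tg=case2w([[2,-25+X[3]*1000-11-7,160]],X)[0];print("target",tg)
    d=R.from_quat(W['q']).inv().apply(tg-W['p']);print("units",d/.03,"yaw err deg",np.degrees(X[2]+np.pi/2-np.arctan2(*T[[1,0],0])))
E
python3 fitw.py
```

```text
[ 0.60207205  0.12112121 -0.0349468   0.0048522 ]
[[-1.4, -4.9], [0.1, -5.0], [-0.8, 3.6], [0.1, 3.6], [-1.1, 1.4], [-0.8, 3.6], [0.7, -3.8], [1.5, -3.9], [0.4, 4.0], [0.9, 4.0]]
target [0.60273796 0.08292682 0.16      ]
units [1.02668668 0.36776194 5.14948985] yaw err deg 0.22525598754120071
```

```bash
sed -i 's/,250)/,257)/g; s/443,181/443,191/; s/487,181/487,191/' fitw.py; python3 fitw.py
```

```text
[ 0.60210191  0.11906811 -0.03831271  0.00440696]
[[-1.0, -2.1], [0.4, -2.1], [-0.9, 1.0], [0.0, 1.0], [-1.3, 2.9], [-0.9, 1.0], [0.7, -0.3], [1.4, -0.3], [0.4, 0.4], [0.8, 0.4]]
target [0.6026222  0.08042678 0.16      ]
units [0.94326508 0.36714513 5.14949585] yaw err deg 0.03240331863519032
```

Request:
send_rows:
  translation:
    - [0.94,0.37,0.5]
    - [0,0,1]
    - [0,0,1]
    - [0,0,1]
    - [0,0,0.7]
  rotation:
    - [0,0,0]
    - [0,0,0]
    - [0,0,0]
    - [0,0,0]
    - [0,0,0]
  grip: [43,43,43,43,43]

```text
time: 5.65
eef_pos: [0.602, 0.0783, 0.1875]
tcp_rot: [0.722, 0.692, -0.001, -0.001]
contact_force: [0.1, 0.8, -0.7]
opening: 0.505
```

```bash
python3 - <<'E'
from plant import ctrl, eyes
import cv2, numpy as np
s=ctrl.get_state(); r=eyes.read_camera("wrist")
print(s['time'],s['eef_pos'],s['tcp_rot'])
np.savez("w2.npz",K=r["mtx"],he=r["hand_eye"],p=s['eef_pos'],q=s['tcp_rot'])
a=r["image"];b=eyes.read_camera("side")["image"][130:290,160:340]
a=a[150:420,130:430]
f=lambda i:cv2.resize(i,(400,int(400*i.shape[0]/i.shape[1])),interpolation=cv2.INTER_CUBIC)
a,b=f(a),f(b);h=max(len(a),len(b));o=np.zeros((h,800,3),np.uint8);o[:len(a),:400]=a;o[:len(b),400:]=b
cv2.imwrite("pics/w2.png",o)
E
```

```text
5.65 [0.60197032 0.07831137 0.18752667] [ 7.21851142e-01  6.92047521e-01 -8.40091197e-04 -6.72096511e-04]
```

View pics/w2.png

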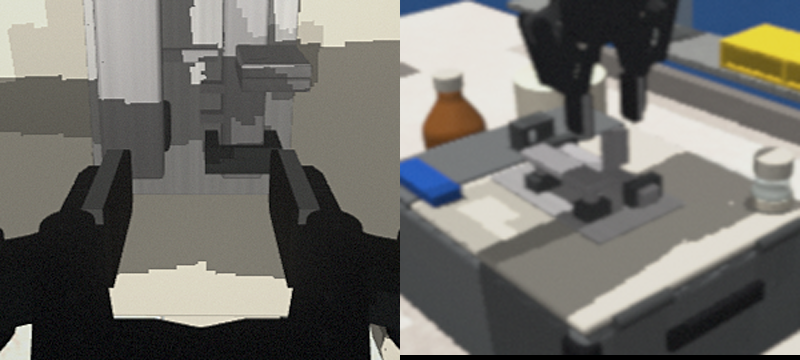

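Both tips hang behind the tab (crop about (275,65)), one over the catch bar's line. I'll check the predicted feature positions in this crop.

```bash
python3 - <<'E'
from h import *
W=dict(np.load("w2.npz")); T=np.eye(4);T[:3,:3]=R.from_quat(W['q']).as_matrix();T[:3,3]=W['p'];C=T@W['he']
q=R.from_matrix(C[:3,:3]).as_quat();X=[.6021,.1191,-.0383,.0044]
P=[[16,-20.6,168],[40,-20.6,168],[40,-10.6,168],[-36,-60,156],[-12,-60,156]]
f=lambda P:((proj(P,W['K'],C[:3,3],q)-[130,150])*1.3333).round()
print(f(case2w(P,X)))
tool=lambda p:R.from_quat(W['q']).apply(np.array(p)/1000)+W['p']
print(f(tool([[11,21,-6],[-11,21,-6],[11,-21,-6],[11,-30,-6]])))
print(R.from_euler('z',-X[2]).apply(W['p']-[X[0],X[1],0])*1000)
E
```

```text
[[241.  91.]
 [311.  91.]
 [313.  63.]
 [103. 178.]
 [165. 178.]]
[[268. 146.]
 [266. 211.]
 [129. 146.]
 [ 99. 146.]]
[  1.43223297 -40.76368544 187.52666808]
```

Prediction and picture agree to about 1 mm: the tip front is about 10 mm behind the tab, and both tips are well placed across. Descend, feeling for the catch.

Request:
send_rows:
  translation:
    - [0,0,0.4]
    - [0,0,0.3]
    - [0,0,0.2]
    - [0,0,0.1]
    - [0,0,0.1]
  rotation:
    - [0,0,0]
    - [0,0,0]
    - [0,0,0]
    - [0,0,0]
    - [0,0,0]
  grip: [43,43,43,43,43]

```text
time: 6.38
eef_pos: [0.6031, 0.0794, 0.1565]
tcp_rot: [0.721, 0.693, 0.0, 0.0]
contact_force: [0.8, 0.6, -0.4]
opening: 0.5
```

Request:
send_rows:
  translation:
    - [0,0,0.05]
    - [0,0,0.05]
  rotation:
    - [0,0,0]
    - [0,0,0]
  grip: [43,43]

```text
time: 6.62
eef_pos: [0.603, 0.0793, 0.1538]
tcp_rot: [0.721, 0.692, 0.0, 0.0]
contact_force: [0.1, -0.7, 3.0]
opening: 0.505
```

Request:
send_rows:
  translation:
    - [0,0,0.05]
    - [0,0,0.05]
  rotation:
    - [0,0,0]
    - [0,0,0]
  grip: [43,43]

```text
time: 6.88
eef_pos: [0.6031, 0.0793, 0.151]
tcp_rot: [0.721, 0.692, 0.0, 0.0]
contact_force: [-2.0, 0.0, 4.3]
opening: 0.506
```

Request:
send_rows:
  translation:
    - [0,0,0.05]
    - [0,0,0.05]
  rotation:
    - [0,0,0]
    - [0,0,0]
  grip: [43,43]

```text
time: 7.12
eef_pos: [0.6031, 0.0793, 0.1478]
tcp_rot: [0.721, 0.692, 0.0, 0.0]
contact_force: [-1.2, -0.9, 5.8]
opening: 0.503
```

Request:
send_rows:
  translation:
    - [0,0,0.05]
    - [0,0,0]
  rotation:
    - [0,0,0]
    - [0,0,0]
  grip: [43,43]

```text
time: 7.38
eef_pos: [0.6031, 0.0793, 0.1465]
tcp_rot: [0.721, 0.692, 0.0, 0.0]
contact_force: [-2.5, 0.8, 6.3]
opening: 0.505
```

Request:
send_rows:
  translation:
    - [0,0,0.05]
    - [0,0,0]
  rotation:
    - [0,0,0]
    - [0,0,0]
  grip: [43,43]

```text
time: 7.62
eef_pos: [0.6031, 0.0793, 0.1459]
tcp_rot: [0.721, 0.693, -0.0, 0.0]
contact_force: [-3.5, -0.2, 8.6]
opening: 0.508
```

Request:
send_rows:
  translation:
    - [0,0,0.03]
    - [0,0,0]
  rotation:
    - [0,0,0]
    - [0,0,0]
  grip: [43,43]

```text
time: 7.88
eef_pos: [0.6031, 0.0792, 0.1458]
tcp_rot: [0.721, 0.693, -0.0, 0.0]
contact_force: [-4.9, -0.6, 11.8]
opening: 0.502
```

The catch has hit its stop (0.1458, force climbing). Now I'll push the tab along tool +x, holding it down.

Request:
send_rows:
  translation:
    - [0.1,0,0]
    - [0.1,0,0]
    - [0.1,0,0]
    - [0.1,0,0]
  rotation:
    - [0,0,0]
    - [0,0,0]
    - [0,0,0]
    - [0,0,0]
  grip: [43,43,43,43]

```text
time: 8.38
eef_pos: [0.6054, 0.0883, 0.1462]
tcp_rot: [0.721, 0.693, -0.001, 0.004]
contact_force: [0.1, -10.5, 9.7]
opening: 0.497
```

Request:
send_rows:
  translation:
    - [0.1,0,0]
    - [0.1,0,0]
    - [0.1,0,0]
  rotation:
    - [0,0,0]
    - [0,0,0]
    - [0,0,0]
  grip: [43,43,43]

```text
time: 8.75
eef_pos: [0.6058, 0.0967, 0.1462]
tcp_rot: [0.721, 0.693, -0.001, 0.004]
contact_force: [-0.9, -10.2, 9.6]
opening: 0.5
```

Request:
send_rows:
  translation:
    - [0.1,0,0]
    - [0.1,0,0]
    - [0.1,0,0]
    - [0.1,0,0]
  rotation:
    - [0,0,0]
    - [0,0,0]
    - [0,0,0]
    - [0,0,0]
  grip: [43,43,43,43]

```text
time: 9.25
eef_pos: [0.6063, 0.1086, 0.1461]
tcp_rot: [0.721, 0.693, -0.001, 0.004]
contact_force: [-1.6, -10.1, 10.2]
opening: 0.509
```

Request:
send_rows:
  translation:
    - [0.1,0,0]
    - [0.1,0,0]
    - [0.1,0,0]
  rotation:
    - [0,0,0]
    - [0,0,0]
    - [0,0,0]
  grip: [43,43,43]

```text
time: 9.62
eef_pos: [0.6067, 0.1177, 0.1462]
tcp_rot: [0.721, 0.693, -0.001, 0.004]
contact_force: [-0.8, -11.0, 9.8]
opening: 0.502
```

Request:
send_rows:
  translation:
    - [0.1,0,0]
    - [0.06,0,0]
  rotation:
    - [0,0,0]
    - [0,0,0]
  grip: [43,43]

```text
time: 9.88
eef_pos: [0.6069, 0.1226, 0.1461]
tcp_rot: [0.721, 0.693, -0.001, 0.004]
contact_force: [-1.7, -9.8, 10.4]
opening: 0.502
```

Request:
send_rows:
  translation:
    - [0.06,0,0]
    - [0.06,0,0]
  rotation:
    - [0,0,0]
    - [0,0,0]
  grip: [43,43]

```text
time: 10.12
eef_pos: [0.607, 0.1245, 0.1462]
tcp_rot: [0.721, 0.693, -0.002, 0.006]
contact_force: [-1.7, -17.5, 10.4]
opening: 0.508
```

Request:
send_rows:
  translation:
    - [0.04,0,0]
    - [0,0,0]
  rotation:
    - [0,0,0]
    - [0,0,0]
  grip: [43,43]

```text
time: 10.38
eef_pos: [0.6071, 0.1246, 0.1462]
tcp_rot: [0.721, 0.693, -0.003, 0.006]
contact_force: [-2.3, -17.3, 11.2]
opening: 0.504
```

```bash
python3 - <<'E'
from plant import ctrl, eyes
import cv2, numpy as np
a=eyes.read_camera("scene")["image"][150:250,250:400];b=eyes.read_camera("side")["image"][165:265,160:310]
cv2.imwrite("pics/p3.png",np.hstack([cv2.resize(i,(400,267),interpolation=cv2.INTER_CUBIC) for i in(a,b)]))
E
```

```text
(no output)
```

View pics/p3.png

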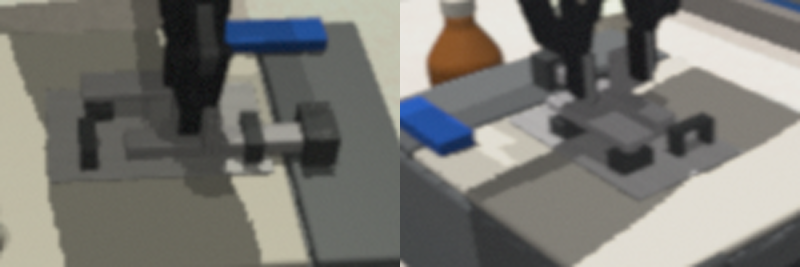

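The bolt bar has entered the keeper (scene crop about (290,137)), the stop force is felt and the catch is still down. I'll let go by lifting straight up.

Request:
send_rows:
  translation:
    - [-0.04,0,0]
    - [0,0,-0.15]
    - [0,0,-0.2]
    - [0,0,-0.2]
    - [0,0,-0.3]
  rotation:
    - [0,0,0]
    - [0,0,0]
    - [0,0,0]
    - [0,0,0]
    - [0,0,0]
  grip: [43,43,43,43,43]

```text
time: 11.1
eef_pos: [0.6018, 0.1255, 0.1637]
tcp_rot: [0.722, 0.692, -0.007, -0.001]
contact_force: [-1.8, -7.2, -6.6]
opening: 0.499
```

Request:
send_rows:
  translation:
    - [-0.2,0,-0.6]
    - [-0.2,0,-1]
    - [-0.6,0,-1]
    - [-1,0,-1]
    - [-1,0,-1]
  rotation:
    - [0,0,0]
    - [0,0,0]
    - [0,0,0]
    - [0,0,0]
    - [0,0,0]
  grip: [43,43,43,43,43]

```text
time: 11.72
eef_pos: [0.6017, 0.0395, 0.3094]
tcp_rot: [0.721, 0.693, 0.001, 0.001]
contact_force: [0.4, -0.1, -0.3]
opening: 0.504
```

```bash
python3 - <<'E'
from plant import ctrl, eyes
import cv2, numpy as np
print(ctrl.get_state()['contact_force'])
a=eyes.read_camera("scene")["image"][145:295,215:415];b=eyes.read_camera("side")["image"][165:315,140:340]
a,b=[cv2.resize(i,(800,600),interpolation=cv2.INTER_CUBIC) for i in(a,b)]
cv2.imwrite("pics/p4.png",np.vstack([a[:300],b[:300]]))
E
```

```text
[ 0.37217105 -0.06401307 -0.32535825]
```

View pics/p4.png

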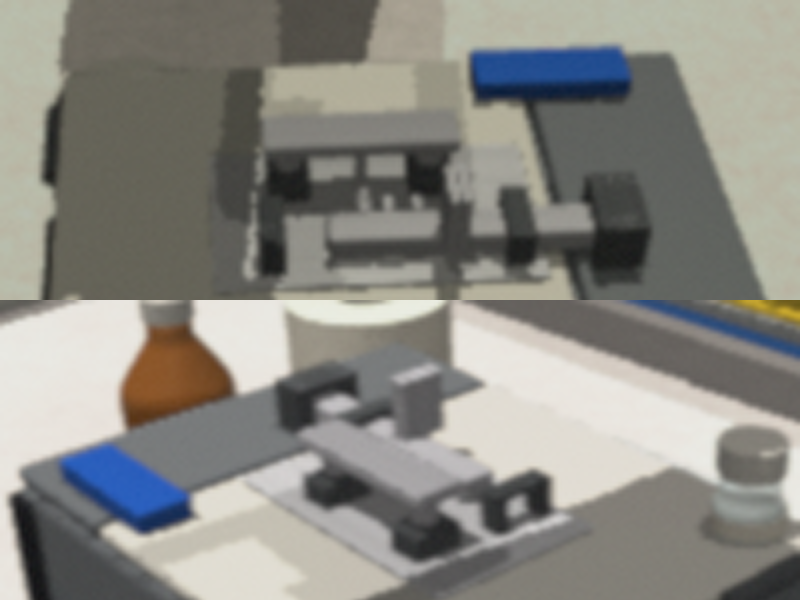

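The catch bar's corners are back at their start pixels: scene crop (262,113), side crop (412,502). The tab is at about (460,172), the bolt is in the keeper, and the jar and blue block look unmoved. One numeric check of the bolt value, then hand in.

```bash
python3 - <<'E'
from h import *
from plant import ticket
S=dict(np.load("scene0.npz"));D=dict(np.load("side0.npz"));X=[.6021,.1191,-.0383]
for b in(36,39,42):
    print(b,((proj(case2w([[28,-20+b,168]],X),S['K'],S['p'],S['q'])-[214.6,144.6])*4).round(),((proj(case2w([[16,-25+b,168],[40,-25+b,168]],X),D['K'],D['p'],D['q'])-[139.6,164.6])*4+[0,300]).round().tolist())
print(ticket.sign_off())
E
```

```text
36 [[449. 182.]] [[412.0, 390.0], [452.0, 375.0]]
39 [[456. 182.]] [[408.0, 388.0], [448.0, 373.0]]
42 [[463. 181.]] [[404.0, 386.0], [444.0, 372.0]]
the job is handed in; nothing more can be done
None
```

The bolt is pushed home in its keeper and the catch has sprung back up to lock it. I handed the job in at about 12 s of the 38 s.

- **Press:** One fingertip pressed the catch bar down until it hit its stop. The force rose along the spring to about 6 N, then climbed stiffly to about 12 N.
- **Push:** With the catch held down at about 10 N, the other finger pushed the tab's -y face. The push ran smoothly at about 10 N and rose to about 17 N at the hard stop. I then lifted straight up and backed away.
- **Last checks:**
  - **Bolt:** In the scene view the tab sits at about (460,172). The case fit predicts (463,181) for 42 mm and (456,182) for 39 mm, which puts the bolt at about 41 mm, fully home within the error. The side view looks consistent, but I did not measure it. The row reading is about 9 enlarged pixels off the prediction, roughly 2 real pixels, from calibration and reading error.
  - **Catch:** The bar's corners are back at their starting pixels, so it is up.
  - **Surroundings:** The jar and the blue block look unmoved, and the tool reads zero contact force.
- **During release:** As the fingers lifted they rubbed on the tab, with about 7 N still on the tool partway up. Nothing shifted because of it.

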